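# Draw the shoehorn out of the half-open shoe cabinet

## Robot

A 7-joint arm with a two-finger parallel gripper is mounted at the origin on the work surface. World frame = base frame: x ahead of the robot, y to its left, z up, the work surface at z = 0. Lengths are in m, angles in rad, forces in N, time in s.
With the tool pointing down it reaches from about 0.4 to 0.875 m from the base axis. Payload 19.3 kg.
Tool frame: the origin (TCP) lies at the very end of the fingers, on their centre line; the grasp point (between the pads) lies bot.tcp_to_grasp behind it (bot.tcp_to_grasp is the distance from the TCP to the grasp point, in m); z points along the fingers, y is the direction in which the jaws open and shut (so a half turn about z gives the same grasp; the last joint's range is limited). The gripper opens to 85 mm and grips with 20 to 120 N. Pads are 22 mm wide; open, the fingers measure 114 mm over their backs; the gripper's body (76 mm by 85 mm) begins 54 mm behind the grasp point. The pads swing forward as they close: fully open they stand 13 mm farther back than shut.
Start: joints at [1.156, 0.521, -0.036, 1.599, 0.021, 1.021, -0.113], TCP at [0.211, -0.588, 0.231] pointing down, gripper open.
Joint ranges: [-2.91, 2.91], [-0.3, 2.13], [-1.5, 1.42], [0.17, 2.43], [-1.26, 4.41], [0.16, 1.93], [-2.52, 2.52]. Speed limits (rad/s): [1.89, 1.89, 2.39, 2.39, 3.01, 3.01, 3.01].

## Interface

Orientations are given as [roll, pitch, yaw] about the fixed x, y, z axes, in that order (R = Rz(yaw) Ry(pitch) Rx(roll)).
In Python, from workcell import bot gives the robot as it stands.
- The arm moves only by the tool servo_tool, never from a script. Its argument "targets" is a list of rows, each a list of 2 entries, a list of its own where there are three numbers: the shift along the tool's x, y, z in units of 0.05 m (1.0 is 0.05 m), then the turn about the tool's z in units of 5 degrees (1.0 is 5 degrees). A call has 1 to 12 rows; each row shifts and turns the commanded pose from where the row before left it, along the tool's axes as they then stand; what a row does not reach is not made up. A row lasts 1/8 s, in which the tool goes at most 62.5 mm and 10.7 degrees, less where a joint would pass 70% of its speed; a pose out of reach is approached as far as the arm can. A call with a number of a shift or a turn outside -1 to 1 is refused whole. A call with a gripper value outside its range is refused whole. "gripper" is the opening, from -1 (shut) to 1 (fully open), so that 0 is half open, set as the call begins (left out, the last holds). The fingers move at their own pace and stop on an object; "newtons" is the grip in N (left out, the last holds). Time passes only in rows, so rows that do not move let the fingers close. It gives the time, the measured TCP pose, the force and the opening at its end, in the units of the state.
- bot.observe(): the state, without advancing time (a new reading comes with each control period).
- bot.grab_frame(name): name is "side" or "top" or "wrist"; returns the picture (480x640x3 uint8, blue, green, red); there is no depth.
- bot.get_calibration(name): a dict with "fx", "fy", "cx", "cy" (pixels), "k1" (the pictures are not rectified: a ray, as slopes to the right and down, at radius r is drawn at 1 + k1 r^2 times it, then the intrinsics apply), "pose" (4x4, takes a point from camera to world coordinates). Camera axes: x right, y up, looking along -z (the intrinsics and any distortion apply to the point x, -y, -z); pixel columns grow to the right and rows downward; lengths in m; the calibration is good to about 2 mm. A picture is of the moment at which its call begins: read the wrist's pose just before it. get_calibration takes no time and is no camera call; for the wrist camera it gives the pose at the moment of the call.
- bot.job_done(): hands the job in, once; it reports no verdict.
The state is a dict: "clock": time; "qpos": joint angles; "qd": joint speeds; "joint_efforts": joint torques, N m; "position": TCP position; "tool_rot": TCP orientation; "force": force on the tool from outside, world axes, zero at the start; "moment": the same for the moment, N m; "grip_width": finger opening in m.
Only numpy, scipy, OpenCV 4.12 (cv2) and the standard library are available. Lean on these libraries where they do the work, as an engineer would, in place of code of your own. Each camera call takes 0.05 s, during which the arm holds its last target.

## Task

A red polish tin has been left lying on the shoehorn in the half-open shoe cabinet: set it squarely on top of the pile of the two other tins and let go of it. Then take the shoehorn by its beech handle, tilt it and draw it out diagonally through the gap beside the frosted-glass door, without sliding the door along or prying against the glass, and leave the other things on the shelf where they are. Finish still holding the shoehorn in the gripper, at rest, the whole of it about 5 cm or more above the top of the cabinet.

Things in the scene. Friction and masses are not known exactly. Their poses are not given: they have to be found in the camera images.
- cabinet: Low slim white shoe cabinet, fixed, 180 x 404 x 117 mm, open-topped. Origin: centre of its underside on the shelf; z up, y along its length, front faces -x. Inside 156 (x) by 380 mm (y -190 to +190), floor at z 45, walls 12 thick and 105 high; aluminium runners on the long walls reach z 111. A fixed frosted pane, top at z 117, covers y +12 to the +y end; the glass door slides below it.
- glass_door (a joint): Frosted-glass door sliding level under the pane, 154 x 206 x 6 mm, underside 105 mm above the cabinet's origin (60 over its floor). Value in m: slid towards the cabinet's +y = free length of the opening from the inside of the -y end wall to the door's edge; starts at 0.155 to 0.180. Slides under a push of about 3 N; leave it as it is.
- door_edge (a point): Middle of the door's edge (aluminium strip) that bounds the opening, half-way through the glass thickness. Axes as the cabinet's.
- handle_mid (a point): Centre of the shoehorn's beech handle, half-way up. x runs along the shoehorn from handle to blade, z up as it lies. Handle: bar 110 mm long (x -55 to +55 from here), 30 wide (y), 24 high, steel cap on its free end. The red tin lies on it at the start.
- handle_end (a point): Middle of the free end of the handle, 55 mm from handle_mid, half-way up (12 mm over the underside). Axes as handle_mid.
- blade_tip (a point): Middle of the far end of the blade, 2 mm over the underside, 250 mm along x from handle_end. Axes as handle_mid.
- tin_red_mid (a point): Centre of the red polish tin, a closed round flat tin 62 mm in diameter, 22 mm high, with a small brass dot on the lid, about 0.09 kg; z up. It starts lying on the shoehorn's handle.
- tin_high_mid (a point): Centre of the green polish tin (same size), the upper one of the pile.
- tin_low_mid (a point): Centre of the blue polish tin (same size), the lower one of the pile, on the shelf.
- tin_red: The red tin itself; origin at the centre of its underside.
- shoehorn: The whole rigid shoehorn, 250 mm long, about 0.11 kg; origin on its underside at mid-length, axes as handle_mid. Steel blade beyond the handle: 140 long, about 40 wide, flush below, edges curled up to 9 mm. Lies flat on the cabinet floor along y, handle end 10 to 25 mm from the -y end wall (cabinet's), blade under the glass door; longer than the opening's diagonal.
- key_bowl: Sky-blue ceramic key bowl, 100 mm in diameter, 42 mm high, loose, on the shelf near the pile of tins; origin at the centre of its underside. Leave it alone.
- shoe_tree0: Beech shoe tree with a chrome knob, 260 mm along x, 66 wide, 40 high, loose; origin at the centre of its underside. Leave it alone.
- shoe_tree1: The other shoe tree, same size. Leave it alone.
- door_stop: Grey rubber door stop, 48 mm in diameter, 32 high, loose; origin at the centre of its underside. Leave it alone.
- brush: Steel clothes-brush block, 110 x 45 x 32 mm, long along x, loose; origin at the centre of its underside. Leave it alone.
Mind the look-alikes: they are no part of the job. What is shaped like the part that bears tin_high_mid but pink is not meant.

How it is judged:
On the way, in this order (a step that is already met when the one before it is completed fails the run):
1. the red tin lies squarely on the pile of the other two and is let go (horizontal distance between tin_red_mid and tin_high_mid below 0.01 m and z of tin_red_mid in the frame of tin_high_mid between 0.019 and 0.025 m and horizontal distance between tin_high_mid and tin_low_mid below 0.01 m and z of tin_high_mid in the frame of tin_low_mid between 0.019 and 0.025 m and height (world z) of tin_low_mid below 0.015 m and angle between tin_red_mid's own z axis and vertical below 0.08 rad and contact force between tin_red and the fingers below 0.1 N), for 0.3 s.
2. the shoehorn stands diagonally in the opening: handle end above the cabinet's top, blade tip still below the glass (z of handle_end in the frame of cabinet above 0.125 m and z of blade_tip in the frame of cabinet below 0.103 m and y of blade_tip in the frame of cabinet between -0.19 and 0.19 m and x of blade_tip in the frame of cabinet between -0.078 and 0.078 m), for 0.1 s.
At the end, for the whole second after the job is handed in: Shoehorn still gripped, at rest (under 30 mm/s), both ends 30 mm or more above the cabinet (117 mm high), touching neither cabinet nor glass; tins in one pile on the shelf, red on top and released, each within 10 mm of the one below; glass door within 15 mm of its start (all of step 1 and height (world z) of handle_end above 0.155 m and height (world z) of blade_tip above 0.148 m and contact force between shoehorn and the fingers above 1 N and contact force between shoehorn and cabinet below 0.1 N and linear speed of shoehorn below 0.03 m/s and distance of door_edge from where it was at the start of the episode below 0.015 m); the arm keeps its last pose, push and grip.
It fails at once if the glass door is slid more than 15 mm (distance of door_edge from where it was at the start of the episode above 0.015 m).
It fails at once if the shoehorn is pried against the glass door (over 25 N) (contact force between shoehorn and glass_door above 25 N).
It fails at once if a bystander (key bowl, shoe trees, door stop, brush) is moved more than 30 mm (distance of any of key_bowl, shoe_tree0, shoe_tree1, door_stop, brush from where it was at the start of the episode above 0.03 m).
It also fails if it takes over 54 s, if anything falls off the work surface, if the arm or the gripper's body presses on something with over 40 N, if the wrist force passes 120 N, or if a joint passes its speed limit or range.

## Working session

There is one attempt and no reset: what is moved stays moved. The work goes in short steps, Python scripts to look and compute and a tool call to move; the robot and the scene stay as the last step left them, time stands still between calls to the robot, and variables do not carry over. Pictures are saved under pics/ and viewed, and the job is handed in when it is done.

Besides the shell and the picture viewer there is one more tool, called after "Emit:" as name(argument=value, ...) on one line, values as JSON. servo_tool: Moves the arm, as the interface text tells. Its arguments: {"type":"object","properties":{"targets":{"type":"array","items":{"type":"array"}},"gripper":{"type":"number"},"newtons":{"type":"number"}},"required":["targets"]}

```bash
ls; mkdir -p pics; python3 - <<'E'
from workcell import bot
import cv2
print(bot.observe(), bot.tcp_to_grasp)
for n in ("side","top","wrist"):
    c=bot.get_calibration(n); print(n,c)
    cv2.imwrite(f"pics/{n}0.png",bot.grab_frame(n))
E
```

```text
pics
{'clock': 0.0, 'qpos': array([ 1.15578533,  0.52203636, -0.03631749,  1.59997984,  0.02120381,
        1.02111805, -0.11278443]), 'qd': array([-0.00045696,  0.00098658, -0.00125337,  0.00029826,  0.00012771,
        0.00090942, -0.00076522]), 'joint_efforts': array([-9.26288594e-04, -9.27100253e+01,  1.97989918e+00, -3.69930553e+01,
        1.80180359e-02,  8.09068879e-03,  2.22824161e-05]), 'position': array([ 0.21110813, -0.5879135 ,  0.23072201]), 'tool_rot': array([-3.14043973e+00,  9.08872520e-05,  3.44809532e-01]), 'force': array([-0.18978592,  0.39131592, -1.22017146]), 'moment': array([ 0.0388538 , -0.02399354,  0.0246356 ]), 'grip_width': 0.0853417971744918} 0.0187
side {'fx': 600.2394162995199, 'fy': 600.2394162995199, 'cx': 326.6672118755588, 'cy': 240.99571897549055, 'k1': -0.00619536861942182, 'pose': array([[ 0.74442175,  0.49572591, -0.44731654, -0.28097991],
       [-0.66757019,  0.5662582 , -0.48342703, -0.81138645],
       [ 0.01364935,  0.65848878,  0.75246676,  1.36789154],
       [ 0.        ,  0.        ,  0.        ,  1.        ]])}
top {'fx': 609.04751742
[... 247 characters left out ...]
-1.65228707e-03,
         8.45231123e-03],
       [-1.75335118e-03,  1.78999619e-01,  9.83847581e-01,
         1.46465725e+00],
       [ 0.00000000e+00,  0.00000000e+00,  0.00000000e+00,
         1.00000000e+00]])}
wrist {'fx': 378.9628920775949, 'fy': 378.9628920775949, 'cx': 322.3157971927844, 'cy': 241.16268054263261, 'k1': -0.05844800409419308, 'pose': array([[ 3.38516739e-01,  9.07307002e-01,  2.49400125e-01,
         2.74197036e-01],
       [-9.40960196e-01,  3.26570663e-01,  8.91375972e-02,
        -5.65011112e-01],
       [-5.71598028e-04, -2.64850159e-01,  9.64289410e-01,
         3.74172201e-01],
       [ 0.00000000e+00,  0.00000000e+00,  0.00000000e+00,
         1.00000000e+00]])}
```

View pics/top0.png

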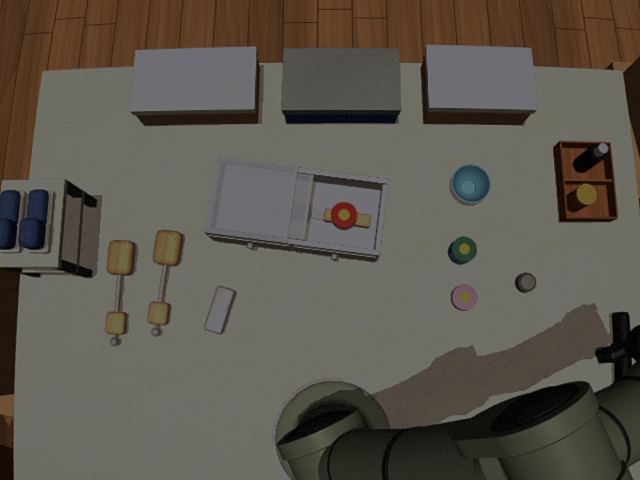

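View pics/side0.png

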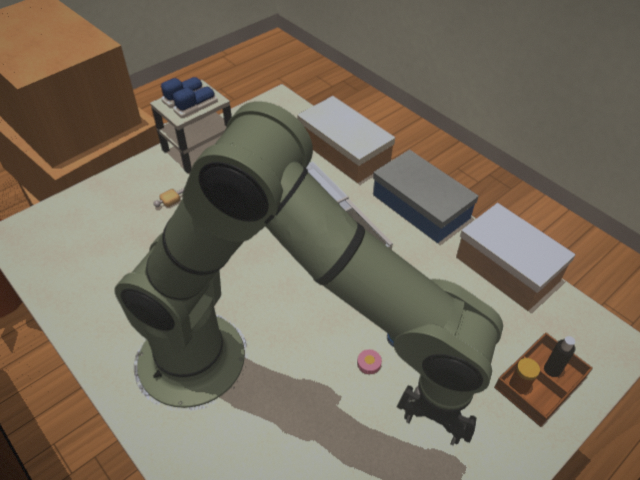

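View pics/wrist0.png

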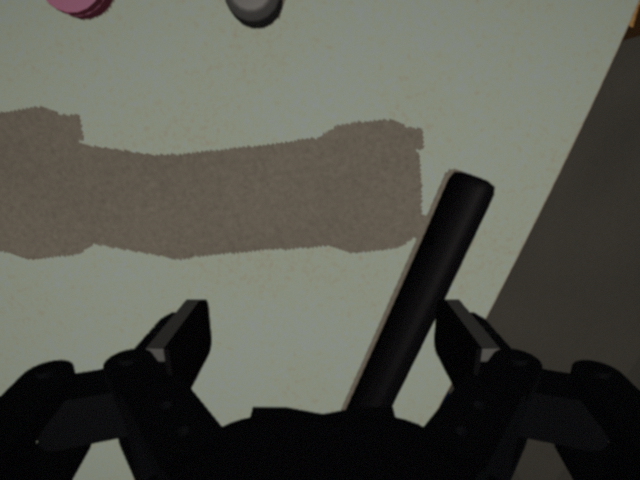

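Top view: red tin (344,215) on the handle inside the cabinet. Pile candidates are the green tin (462,250) and the pink look-alike (464,297), and I choose green over blue. The key bowl is at (470,184) and the door stop at (526,282). Next is a close crop and measurements.

```bash
cat > h.py <<'E'
import numpy as np, cv2
from workcell import bot
def und(c,px):
    K=np.array([[c['fx'],0,c['cx']],[0,c['fy'],c['cy']],[0,0,1]])
    return cv2.undistortPoints(np.float64(px).reshape(-1,1,2),K,np.array([c['k1'],0,0,0]))[:,0]
def cast(c,px,z):
    u=und(c,px); P=c['pose']; d=np.c_[u[:,0],-u[:,1],-np.ones(len(u))]@P[:3,:3].T
    o=P[:3,3]; return o+d*((z-o[2])/d[:,2])[:,None]
def proj(c,X):
    P=c['pose']; K=np.array([[c['fx'],0,c['cx']],[0,c['fy'],c['cy']],[0,0,1]])
    q=(np.atleast_2d(X)-P[:3,3])@P[:3,:3]; q=q*[1,-1,-1]
    return cv2.projectPoints(q,np.zeros(3),np.zeros(3),K,np.array([c['k1'],0,0,0]))[0][:,0]
def blob(im,hue,roi,smin=90,vmin=40):
    h=cv2.cvtColor(im,cv2.COLOR_BGR2HSV); m=np.zeros(im.shape[:2],np.uint8); x0,y0,x1,y1=roi
    for a,b in hue: m|=cv2.inRange(h,(a,smin,vmin),(b,255,255))
    k=np.zeros_like(m); k[y0:y1,x0:x1]=m[y0:y1,x0:x1]
    cs=cv2.findContours(k,cv2.RETR_EXTERNAL,cv2.CHAIN_APPROX_NONE)[0]
    return max(cs,key=cv2.contourArea) if cs else None
E
python3 - <<'E'
from h import *
im=cv2.imread('pics/top0.png');c=bot.get_calibration('top')
for n,hue,roi,z in (("red",[(0,8),(172,179)],(320,190,375,245),.091),("green",[(40,88)],(440,225,490,275),.044)):
    k=blob(im,hue,roi); 
    (u,v),r=cv2.minEnclosingCircle(k); e=cv2.fitEllipse(k); print(n,u,v,r,e,cast(c,[(u,v),e[0]],z).round(4))
# cabinet corners approx
px=[(219,160),(388,178),(381,257),(206,236)]
print(cast(c,px,.11).round(4))
cr=im[140:320,190:510]; cv2.imwrite('pics/crop0.png',cv2.convertScaleAbs(cv2.resize(cr,(800,450),interpolation=cv2.INTER_CUBIC),alpha=1.4))
E
```

```text
red 343.8235168457031 214.9705810546875 13.522521018981934 ((343.53515625, 214.94627380371094), (25.35342788696289, 26.214401245117188), 175.1724395751953) [[ 0.5174 -0.023   0.091 ]
 [ 0.5174 -0.0223  0.091 ]]
green 463.5 249.0 12.257750511169434 ((463.5864562988281, 248.8480682373047), (23.234962463378906, 23.70635414123535), 146.61349487304688) [[ 0.445  -0.3092  0.044 ]
 [ 0.4453 -0.3094  0.044 ]]
[[ 0.6453  0.2682  0.11  ]
 [ 0.6006 -0.1251  0.11  ]
 [ 0.4164 -0.1058  0.11  ]
 [ 0.4648  0.2916  0.11  ]]
```

View pics/crop0.png

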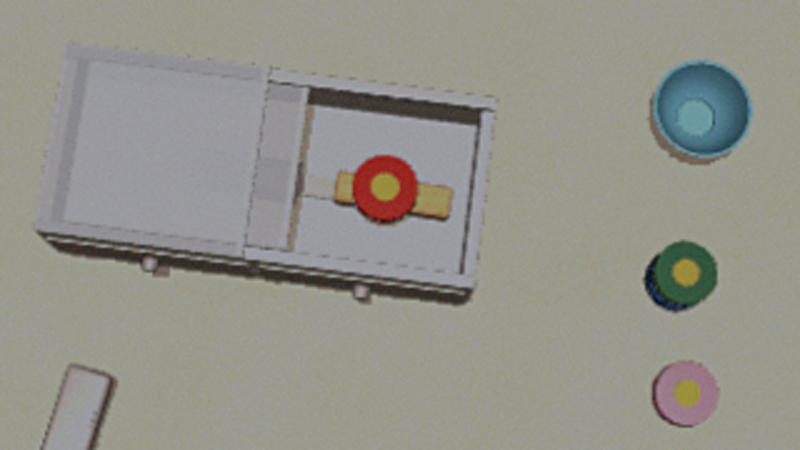

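```bash
cat >> h.py <<'E'
def plan(tgt,yaw,start=None,vmax=1.0):
    """rows taking the tool (pointing down) from its measured pose to world tgt, yaw(deg)"""
    o=bot.observe(); p=np.array(o['position']) if start is None else np.array(start[:3])
    a=np.degrees(o['tool_rot'][2]) if start is None else start[3]
    da=(yaw-a+180)%360-180; d=np.array(tgt)-p
    n=int(np.ceil(max(abs(da)/5/vmax,np.abs(d).max()*1.05/.05/vmax,1)))
    rows=[]
    for i in range(n):
        want=p+(np.array(tgt)-p)/(n-i); t=np.radians(a)
        ax=np.array([[np.cos(t),np.sin(t),0],[np.sin(t),-np.cos(t),0],[0,0,-1]])
        s=np.clip((ax@(want-p)/.05),-1,1).round(2); w=round((da/n)/5,2)
        rows.append([s.tolist(),-w]); p=p+ax.T@(s*.05); a+=w*5
    print(str(rows).replace(' ','')); print('ends',p.round(4),round(a,2),n)
E
python3 - <<'E'
from h import *
plan((.517,-.06,.29),81)
E
```

```text
[[[0.72,-0.61,-0.09],np.float64(-0.94)],[[0.76,-0.54,-0.09],np.float64(-0.94)],[[0.81,-0.48,-0.09],np.float64(-0.94)],[[0.84,-0.41,-0.09],np.float64(-0.94)],[[0.87,-0.34,-0.09],np.float64(-0.94)],[[0.9,-0.27,-0.09],np.float64(-0.94)],[[0.92,-0.19,-0.09],np.float64(-0.94)],[[0.93,-0.12,-0.09],np.float64(-0.94)],[[0.94,-0.04,-0.09],np.float64(-0.94)],[[0.94,0.03,-0.09],np.float64(-0.94)],[[0.93,0.11,-0.09],np.float64(-0.94)],[[0.92,0.19,-0.1],np.float64(-0.94)],[[0.91,0.26,-0.09],np.float64(-0.94)]]
ends [ 0.517  -0.0598  0.2899] 80.86 13
```

Emit:
servo_tool(targets=[[[0.72,-0.61,-0.09],-0.94],[[0.76,-0.54,-0.09],-0.94],[[0.81,-0.48,-0.09],-0.94],[[0.84,-0.41,-0.09],-0.94]], gripper=1)

```text
clock: 0.65
position: [0.3059, -0.4245, 0.2493]
tool_rot: [-3.141, 0.0, 0.676]
force: [0.6, -0.4, 0.1]
grip_width: 0.0855
```

```bash
python3 - <<'E'
from h import *
c=bot.get_calibration('wrist'); im=bot.grab_frame('wrist'); cv2.imwrite('pics/w1.png',im)
import pickle; pickle.dump(c,open('c1.pkl','wb'))
plan((.517,-.06,.29),81)
E
```

```text
[[[0.86,-0.33,-0.09],np.float64(-0.93)],[[0.89,-0.26,-0.09],np.float64(-0.93)],[[0.9,-0.18,-0.09],np.float64(-0.93)],[[0.92,-0.11,-0.09],np.float64(-0.93)],[[0.92,-0.03,-0.09],np.float64(-0.93)],[[0.92,0.04,-0.09],np.float64(-0.93)],[[0.92,0.12,-0.09],np.float64(-0.93)],[[0.9,0.19,-0.09],np.float64(-0.93)],[[0.89,0.26,-0.08],np.float64(-0.93)]]
ends [ 0.5173 -0.0599  0.29  ] 81.12 9
```

View pics/w1.png

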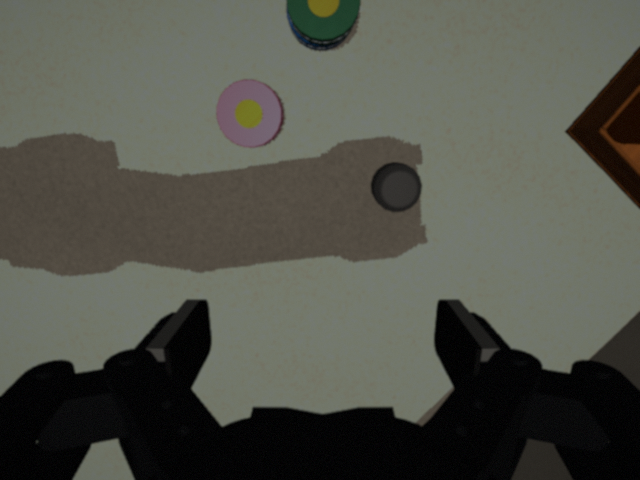

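The wrist view shows the green tin at (323,8) on top of blue, and the pink look-alike at (250,113) sitting lower on its own. Green is the right choice, so I carry on.

Emit:
servo_tool(targets=[[[0.86,-0.33,-0.09],-0.93],[[0.89,-0.26,-0.09],-0.93],[[0.9,-0.18,-0.09],-0.93],[[0.92,-0.11,-0.09],-0.93],[[0.92,-0.03,-0.09],-0.93],[[0.92,0.04,-0.09],-0.93],[[0.92,0.12,-0.09],-0.93],[[0.9,0.19,-0.09],-0.93],[[0.89,0.26,-0.08],-0.93],[[0,0,0],0]])

```text
clock: 1.95
position: [0.5187, -0.0655, 0.2893]
tool_rot: [3.141, -0.002, 1.409]
force: [-0.3, -1.2, -0.8]
grip_width: 0.0851
```

```bash
python3 - <<'E'
from h import *
c=bot.get_calibration('wrist'); im=bot.grab_frame('wrist'); cv2.imwrite('pics/w2.png',im)
import pickle; pickle.dump(c,open('c2.pkl','wb'))
k=blob(im,[(0,8),(172,179)],(0,0,640,480)); print(cv2.fitEllipse(k), cast(c,[cv2.fitEllipse(k)[0]],.091))
E
```

```text
((314.8738098144531, 168.0525665283203), (67.39022827148438, 68.28971862792969), 169.7061767578125) [[ 0.51891831 -0.02384697  0.091     ]]
```

View pics/w2.png

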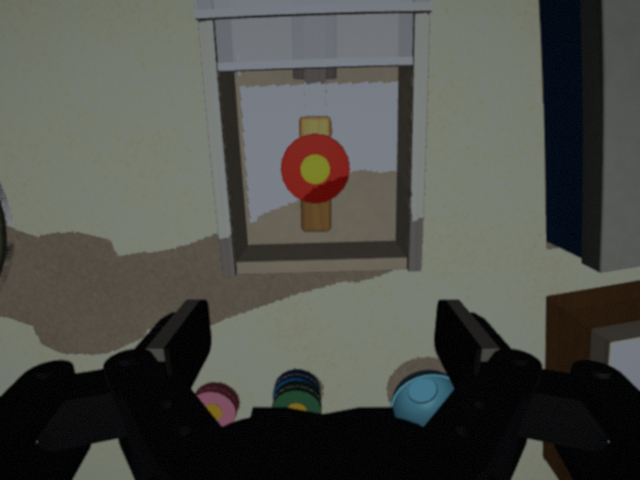

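```bash
python3 - <<'E'
from h import *
import pickle; c=pickle.load(open('c2.pkl','rb'))
def s(n,px,z): print(n,cast(c,px,z).round(4).tolist())
s('door edge',[(218,69),(412,65)],.108)
s('end wall top out',[(224,274),(420,269)],.105)
s('end wall top in',[(237,262),(409,258)],.105)
s('handle near/far',[(316.5,230.5),(315.5,117)],.069)
s('handle sides',[(301,215),(331,215),(300.5,125),(330,125)],.069)
s('runners in ',[(217,71),(235,262),(412,71),(411,258)],.111)
im=cv2.imread('pics/w2.png');cv2.imwrite('pics/w2c.png',cv2.resize(im[0:290,180:450],(745,800))[0:600] if 0 else cv2.resize(im[20:290,190:440],(555,600),interpolation=cv2.INTER_CUBIC))
E
```

```text
door edge [[0.4557, 0.0679, 0.108], [0.6096, 0.0458, 0.108]]
end wall top out [[0.4207, -0.1041, 0.105], [0.5996, -0.1284, 0.105]]
end wall top in [[0.4352, -0.0947, 0.105], [0.5906, -0.1161, 0.105]]
handle near/far [[0.5098, -0.0858, 0.069], [0.5265, 0.0203, 0.069]]
handle sides [[0.4974, -0.0679, 0.069], [0.5263, -0.0727, 0.069], [0.5117, 0.0155, 0.069], [0.5385, 0.0111, 0.069]]
runners in  [[0.4553, 0.066, 0.111], [0.4351, -0.0926, 0.111], [0.6084, 0.0409, 0.111], [0.5913, -0.1143, 0.111]]
```

View pics/w2c.png

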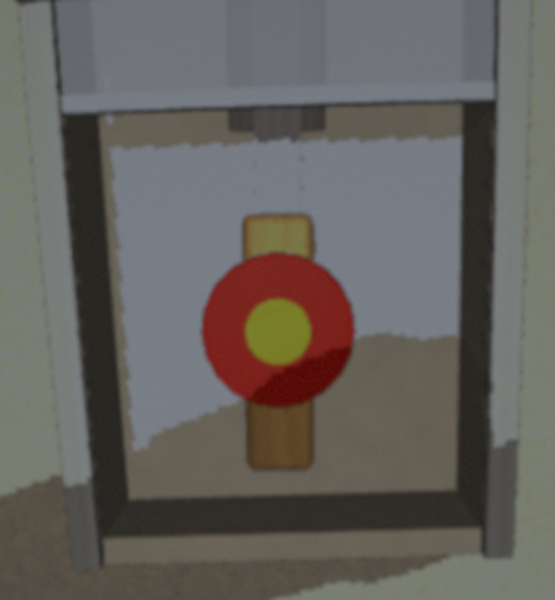

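```bash
python3 - <<'E'
from h import *
plan((.5185,-.0235,.289),81)
print(bot.observe()['position'])
E
```

```text
[[[0.87,-0.13,0.0],np.float64(-0.1)]]
ends [ 0.5186 -0.0237  0.2891] 81.02 1
[ 0.51786446 -0.06765849  0.28905186]
```

Emit:
servo_tool(targets=[[[0.87,-0.13,0.5],-0.1],[[0,0,0.8],0],[[0,0,0.8],0],[[0,0,0.3],0],[[0,0,0],0]])

```text
clock: 2.62
position: [0.5182, -0.0254, 0.1692]
tool_rot: [-3.141, 0.0, 1.411]
force: [0.2, 0.5, 0.4]
grip_width: 0.0857
```

```bash
python3 - <<'E'
from h import *
plan((.5185,-.0235,.067),81)
print(bot.observe()['position'],bot.observe()['tool_rot'])
c=bot.get_calibration('wrist'); im=bot.grab_frame('wrist'); cv2.imwrite('pics/w3.png',im)
k=blob(im,[(0,8),(172,179)],(0,0,640,480)); print(cv2.fitEllipse(k), cast(c,[cv2.fitEllipse(k)[0]],.091))
E
```

```text
[[[0.01,0.0,0.68],np.float64(-0.01)],[[0.01,0.0,0.68],np.float64(-0.01)],[[0.02,0.0,0.68],np.float64(-0.01)]]
ends [ 0.5185 -0.0234  0.0672] 80.99 3
[ 0.51818023 -0.02540977  0.16921095] [-3.14053723e+00  2.87061253e-04  1.41099454e+00]
((323.0818786621094, 246.7743377685547), (97.88469696044922, 98.89910125732422), 79.7235107421875) [[ 0.51898231 -0.02258452  0.091     ]]
```

View pics/w3.png

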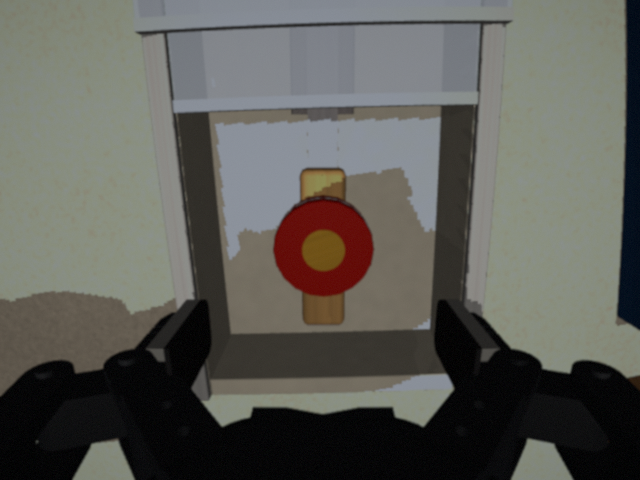

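The red tin at (323,247) is centred between the fingers. Descending.

Emit:
servo_tool(targets=[[[0.03,0.01,0.7],0],[[0.03,0,0.7],0],[[0,0,0.5],0],[[0,0,0.14],0],[[0,0,0],0]])

```text
clock: 3.3
position: [0.52, -0.022, 0.0683]
tool_rot: [3.14, -0.0, 1.412]
force: [0.8, 0.2, -0.9]
grip_width: 0.0855
```

```bash
python3 - <<'E'
from h import *
im=bot.grab_frame('wrist'); cv2.imwrite('pics/w4.png',im);print(bot.observe()['position'])
E
```

```text
[ 0.52017816 -0.02200958  0.06858388]
```

View pics/w4.png

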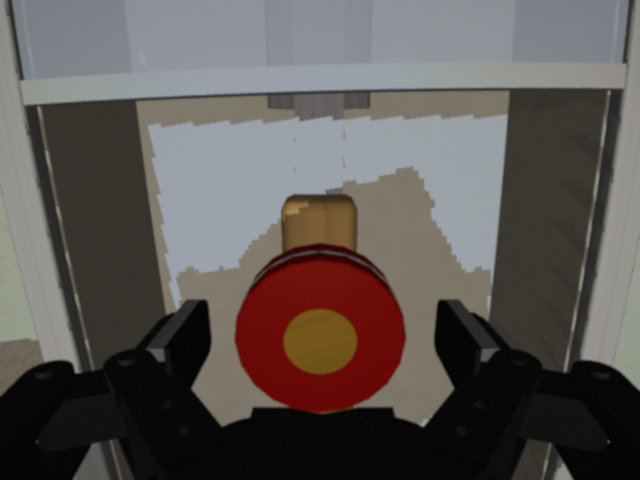

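Emit:
servo_tool(targets=[[[0,0,0],0],[[0,0,0],0],[[0,0,0],0],[[0,0,0],0],[[0,0,0],0]], gripper=-0.2, newtons=30)

```text
clock: 3.98
position: [0.52, -0.0221, 0.0683]
tool_rot: [3.14, 0.0, 1.412]
force: [-0.6, -1.1, 10.9]
grip_width: 0.0612
```

Emit:
servo_tool(targets=[[[0,0,-0.1],0],[[0,0,-0.3],0],[[0,0,-0.5],0],[[0,0,0],0]])

```text
clock: 4.47
position: [0.5204, -0.022, 0.1144]
tool_rot: [3.138, -0.0, 1.412]
force: [0.1, 0.3, -2.1]
grip_width: 0.0612
```

```bash
python3 - <<'E'
from h import *
im=bot.grab_frame('wrist'); cv2.imwrite('pics/w5.png',im);print(bot.observe()['position'],bot.observe()['force'])
E
```

```text
[ 0.51983707 -0.02208365  0.11334179] [-0.00620609 -0.20774536 -1.80486866]
```

View pics/w5.png

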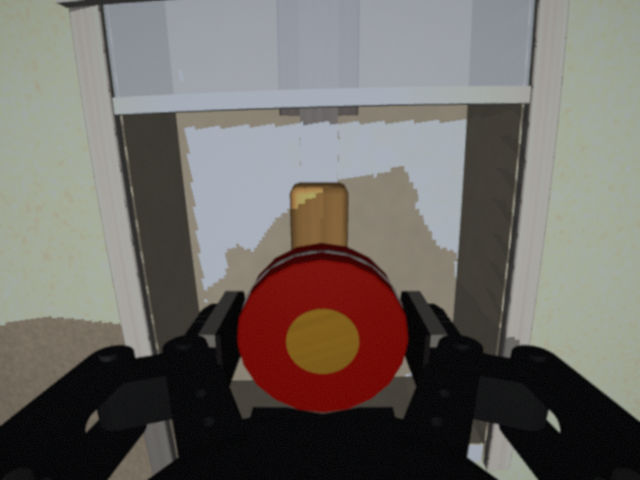

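```bash
python3 - <<'E'
from h import *
c=bot.get_calibration('wrist'); im=cv2.imread('pics/w5.png')
k=blob(im,[(12,32)],(270,290,380,390)); e=cv2.fitEllipse(k); print(e)
o=bot.observe(); p=o['position']; t=o['tool_rot'][2]
d=cast(c,[e[0]],p[2]+.0225)[0]-p; print('dot in tool', d@[np.cos(t),np.sin(t),0], d@[np.sin(t),-np.cos(t),0])
kr=blob(im,[(0,8),(172,179)],(200,200,450,420)); print(cv2.fitEllipse(kr))
plan((.50,-.08,.24),75); plan((.368,-.401,.24),50,start=(.50,-.08,.24,75))
E
```

```text
((322.1045837402344, 340.8856506347656), (64.34443664550781, 72.52208709716797), 89.80110168457031)
dot in tool -0.0028439576342968297 -0.0002181000610067729
((322.1783447265625, 333.0672302246094), (159.1336212158203, 170.20338439941406), 90.32366943359375)
[[[-0.4,-0.07,-0.84],np.float64(0.39)],[[-0.41,-0.06,-0.85],np.float64(0.39)],[[-0.4,-0.04,-0.84],np.float64(0.39)]]
ends [ 0.4999 -0.0799  0.2398] 75.03 3
[[[-0.98,-0.13,0.0],0.71],[[-0.99,-0.07,0.0],0.71],[[-0.99,-0.0,0.0],0.71],[[-0.99,0.06,0.0],0.71],[[-0.99,0.12,0.0],0.71],[[-0.97,0.18,0.0],0.71],[[-0.97,0.24,0.0],0.71]]
ends [ 0.368  -0.4012  0.24  ] 50.15 7
```

Emit:
servo_tool(targets=[[[-0.4,-0.07,-0.84],0.39],[[-0.41,-0.06,-0.85],0.39],[[-0.4,-0.04,-0.84],0.39],[[-0.9,-0.13,0],0.71],[[-0.9,-0.07,0],0.71],[[-0.9,0,0],0.71],[[-0.9,0.06,0],0.71],[[-0.9,0.12,0],0.71],[[-0.9,0.18,0],0.71],[[-0.9,0.24,0],0.71],[[-0.5,0.13,0],0],[[0,0,0],0]])

```text
clock: 6.02
position: [0.3675, -0.3998, 0.238]
tool_rot: [-3.14, 0.0, 0.873]
force: [0.6, 0.4, -0.7]
grip_width: 0.0608
```

```bash
python3 - <<'E'
from h import *
import pickle
c=bot.get_calibration('wrist'); im=bot.grab_frame('wrist'); cv2.imwrite('pics/w6.png',im);print(bot.observe()['position'],bot.observe()['tool_rot'])
pickle.dump(c,open('c6.pkl','wb'))
E
```

```text
[ 0.36844501 -0.39850311  0.23811126] [-3.14040117e+00 -1.29637639e-04  8.74992915e-01]
```

View pics/w6.png

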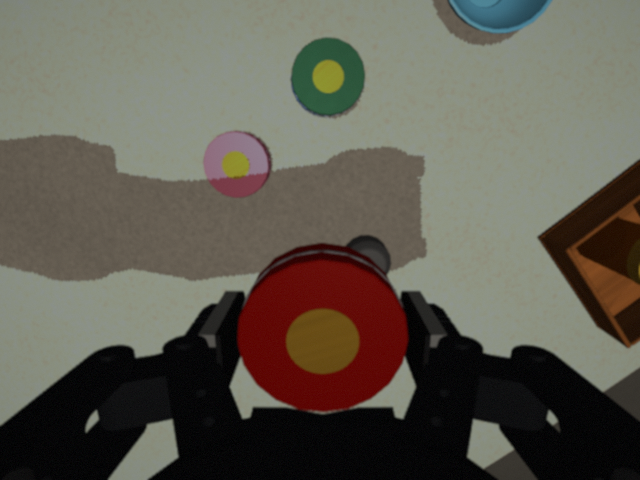

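```bash
python3 - <<'E'
from h import *
import pickle
c=pickle.load(open('c6.pkl','rb')); im=cv2.imread('pics/w6.png')
g=blob(im,[(40,88)],(270,20,390,140),smin=70,vmin=20); d=blob(im,[(20,34)],(300,50,355,105))
for n,k in (('g',g),('d',d)):
    e=cv2.fitEllipse(k); print(n,e,cast(c,[e[0]],.044).round(4))
E
```

```text
g ((327.58782958984375, 76.1971435546875), (70.9759521484375, 75.83460235595703), 5.291616916656494) [[ 0.4457 -0.3127  0.044 ]]
d ((327.9228515625, 75.99901580810547), (29.949979782104492, 31.66024398803711), 179.2933349609375) [[ 0.446  -0.3127  0.044 ]]
```

```bash
python3 - <<'E'
from h import *
plan((.3975,-.369,.13),50)
E
```

```text
[[[0.28,0.02,0.72],np.float64(0.01)],[[0.27,0.02,0.72],np.float64(0.01)],[[0.28,0.03,0.72],np.float64(0.01)]]
ends [ 0.3978 -0.3689  0.1301] 49.98 3
```

Emit:
servo_tool(targets=[[[0.28,0.02,0.72],0],[[0.27,0.02,0.72],0],[[0.28,0.03,0.72],0],[[0,0,0],0],[[0,0,0],0]])

```text
clock: 6.7
position: [0.3985, -0.369, 0.1319]
tool_rot: [3.141, 0.0, 0.877]
force: [0.1, -0.3, -0.4]
grip_width: 0.0608
```

```bash
python3 - <<'E'
from h import *
import pickle
c=bot.get_calibration('wrist'); im=bot.grab_frame('wrist'); cv2.imwrite('pics/w7.png',im);o=bot.observe();print(o['position'],o['tool_rot'])
g=blob(im,[(40,88)],(240,20,420,240),smin=70,vmin=20); d=blob(im,[(20,34)],(280,50,375,230))
for n,k in (('g',g),('d',d)):
    e=cv2.fitEllipse(k); print(n,e,cast(c,[e[0]],.044).round(4))
p=o['position'];t=o['tool_rot'][2]
for n,k in (('rdot',blob(im,[(10,34)],(270,290,380,400))),('rout',blob(im,[(0,8),(172,179)],(200,200,450,420)))):
    e=cv2.fitEllipse(k); r=cast(c,[e[0]],p[2]+.0225)[0]; q=r-p; print(n,e,r.round(4),q@[np.cos(t),np.sin(t),0], q@[np.sin(t),-np.cos(t),0])
E
```

```text
[ 0.39849513 -0.36936611  0.13223264] [3.13992680e+00 2.50546029e-04 8.75985988e-01]
g ((323.0599365234375, 125.48316192626953), (101.40518188476562, 104.6306381225586), 1.9282032251358032) [[ 0.4462 -0.3122  0.044 ]]
d ((323.3135070800781, 126.83399200439453), (42.654361724853516, 44.01551055908203), 177.99908447265625) [[ 0.4458 -0.3129  0.044 ]]
rdot ((322.1276550292969, 340.8396911621094), (65.05059814453125, 73.15110778808594), 90.23958587646484) [ 0.3965 -0.3709  0.1547] -0.0024361199497406217 -0.0005933600232204268
rout ((322.0049743652344, 329.9106140136719), (164.49903869628906, 168.99722290039062), 103.91409301757812) [ 0.3992 -0.3675  0.1547] 0.0019233858586687384 -0.0006412236919908843
```

View pics/w7.png

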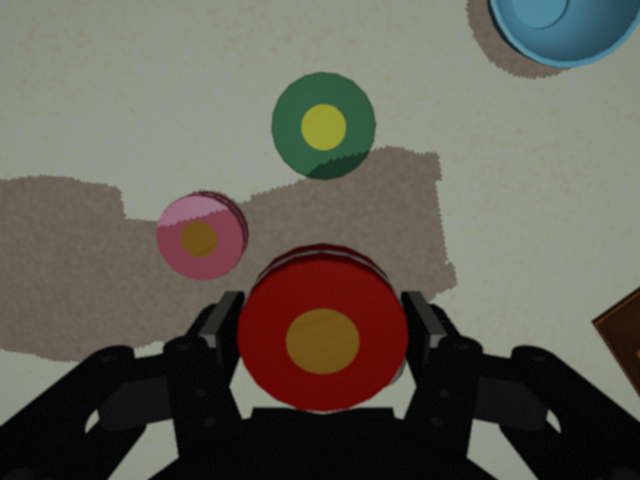

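```bash
python3 - <<'E'
from h import *
plan((.4477,-.3106,.07),50.2,vmax=.7)
E
```

```text
[[[0.77,0.0,0.62],np.float64(-0.0)],[[0.76,0.0,0.62],np.float64(-0.0)]]
ends [ 0.4475 -0.3106  0.0702] 50.19 2
```

Emit:
servo_tool(targets=[[[0.77,0,0.3],0],[[0.77,0,0.3],0],[[0,0,0.4],0],[[0,0,0.24],0],[[0,0,0.1],0],[[0,0,0],0],[[0,0,0],0]])

```text
clock: 7.62
position: [0.4476, -0.31, 0.0644]
tool_rot: [3.141, -0.0, 0.876]
force: [0.2, -0.7, -0.7]
grip_width: 0.0607
```

```bash
python3 - <<'E'
from h import *
o=bot.observe();print(o['position'],o['tool_rot'],o['force'])
plan((.4477,-.3106,.046),50.2)
c=bot.get_calibration('wrist'); im=bot.grab_frame('wrist'); cv2.imwrite('pics/w8.png',im)
cv2.imwrite('pics/t8.png',cv2.resize(bot.grab_frame('top')[200:320,400:540],(700,600)))
E
```

```text
[ 0.44762004 -0.31000815  0.06440065] [ 3.14079359e+00 -7.77333880e-05  8.75586340e-01] [ 0.18123338 -0.72122216 -0.73151463]
[[[-0.01,0.01,0.37],np.float64(-0.01)]]
ends [ 0.4477 -0.3107  0.0459] 50.22 1
```

View pics/w8.png

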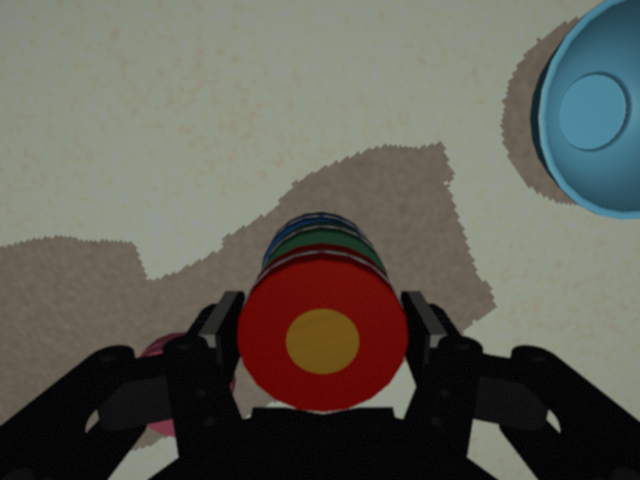

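Emit:
servo_tool(targets=[[[0,0,0.2],0],[[0,0,0.14],0],[[0,0,0.03],0],[[0,0,0],0],[[0,0,0],0]])

```text
clock: 8.35
position: [0.4476, -0.3096, 0.0454]
tool_rot: [3.141, -0.0, 0.876]
force: [0.3, -0.3, -1.0]
grip_width: 0.0607
```

Emit:
servo_tool(targets=[[[0,0,0.03],0],[[0,0,0],0],[[0,0,0],0]])

```text
clock: 8.72
position: [0.4476, -0.3096, 0.0438]
tool_rot: [3.142, -0.0, 0.876]
force: [0.3, 0.3, -1.2]
grip_width: 0.0608
```

Emit:
servo_tool(targets=[[[0,0,0.03],0],[[0,0,0],0],[[0,0,0],0]])

```text
clock: 9.1
position: [0.4477, -0.3096, 0.0432]
tool_rot: [3.141, 0.0, 0.876]
force: [-4.7, 3.7, 23.0]
grip_width: 0.0612
```

```bash
python3 - <<'E'
from h import *
im=bot.grab_frame('wrist'); cv2.imwrite('pics/w9.png',im)
E
```

```text
(no output)
```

View pics/w9.png

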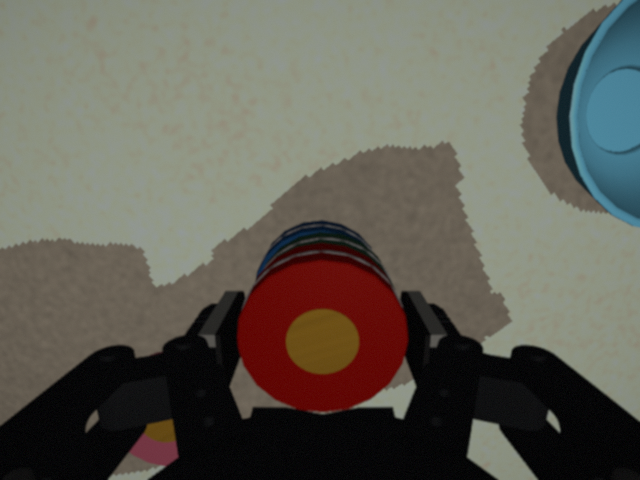

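Emit:
servo_tool(targets=[[[0,0,-0.01],0],[[0,0,0],0],[[0,0,0],0]])

```text
clock: 9.52
position: [0.4476, -0.3096, 0.0433]
tool_rot: [3.141, 0.0, 0.876]
force: [-2.1, 1.5, 11.6]
grip_width: 0.061
```

Emit:
servo_tool(targets=[[[0,0,0],0],[[0,0,0],0],[[0,0,0],0],[[0,0,0],0]], gripper=1)

```text
clock: 10.02
position: [0.4475, -0.3095, 0.0427]
tool_rot: [-3.141, 0.0, 0.876]
force: [-0.5, -0.3, -0.1]
grip_width: 0.085
```

Emit:
servo_tool(targets=[[[0,0,-0.3],0],[[0,0,-0.6],0],[[0,0,-0.8],0],[[-0.8,0,-0.8],0],[[-0.8,0,-0.3],0],[[0,0,0],0]])

```text
clock: 10.78
position: [0.3946, -0.3738, 0.185]
tool_rot: [3.139, 0.001, 0.872]
force: [0.5, 0.2, -0.9]
grip_width: 0.0855
```

```bash
python3 - <<'E'
from h import *
c=bot.get_calibration('wrist'); im=bot.grab_frame('wrist'); cv2.imwrite('pics/w10.png',im)
t=bot.grab_frame('top'); cv2.imwrite('pics/t10.png',t)
e=cv2.fitEllipse(blob(im,[(0,8),(172,179)],(0,0,640,400)));print(e,cast(c,[e[0]],.066))
e=cv2.fitEllipse(blob(t,[(0,8),(172,179)],(440,225,490,275)));print(e,cast(bot.get_calibration('top'),[e[0]],.066))
cv2.imwrite('pics/w10c.png',cv2.resize(im[0:240,200:440],(600,600),interpolation=cv2.INTER_CUBIC))
E
```

```text
((320.78363037109375, 115.63333892822266), (91.31326293945312, 95.17501068115234), 178.2549591064453) [[ 0.44618384 -0.31104768  0.066     ]]
((464.9774169921875, 247.6282958984375), (25.626432418823242, 26.08542251586914), 62.22929382324219) [[ 0.4446744  -0.30789729  0.066     ]]
```

View pics/w10.png

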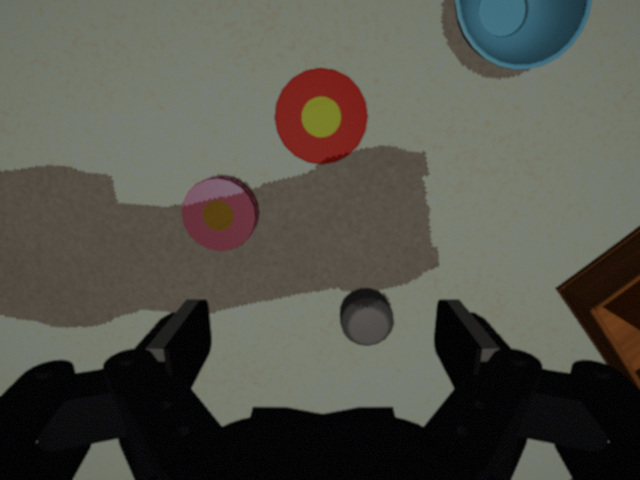

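View pics/t10.png

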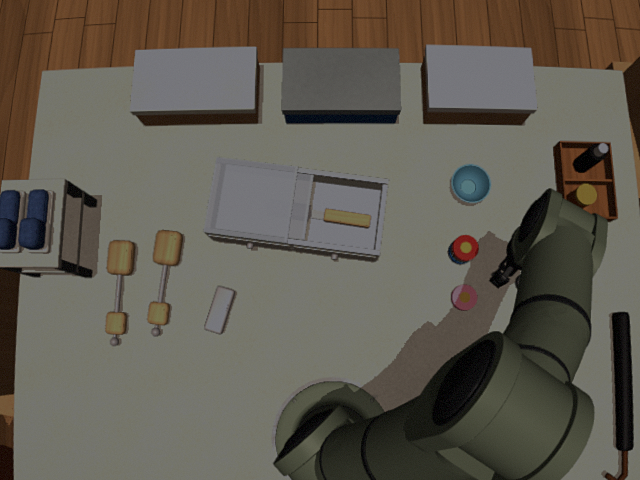

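```bash
python3 - <<'E'
from h import *
t=cv2.imread('pics/t10.png')[225:275,440:490]; cv2.imwrite('pics/t10c.png',cv2.convertScaleAbs(cv2.resize(t,(600,600),interpolation=cv2.INTER_CUBIC),alpha=2))
c=bot.get_calibration('top')
th=np.linspace(0,2*np.pi,72)
im=cv2.imread('pics/t10c.png')
for z,col in ((.022,(255,255,255)),(0,(0,255,255))):
    X=np.c_[.4447+.031*np.cos(th),-.3079+.031*np.sin(th),0*th+z]
    cv2.polylines(im,[((proj(c,X)-[440,225]+.5)*12).astype(int)],True,col,1)
cv2.imwrite('pics/t10d.png',im)
E
```

```text
(no output)
```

View pics/t10d.png

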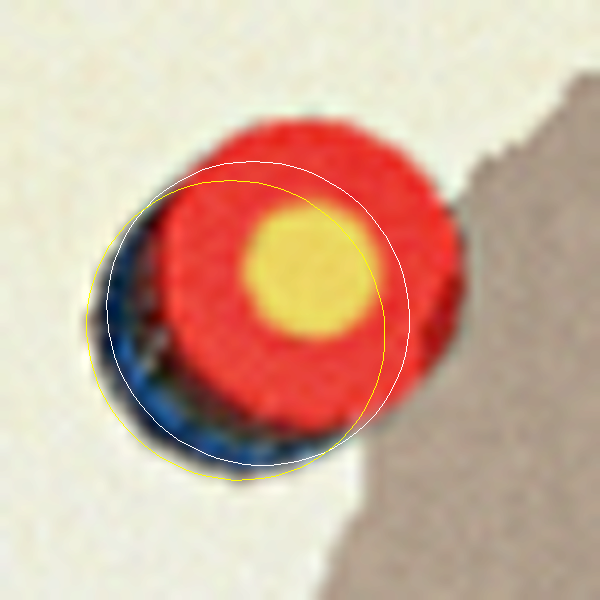

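```bash
python3 - <<'E'
from h import *
plan((.505,-.11,.22),81)
E
```

```text
[[[0.77,-0.24,-0.1],np.float64(-0.88)],[[0.79,-0.18,-0.11],np.float64(-0.88)],[[0.8,-0.12,-0.1],np.float64(-0.88)],[[0.8,-0.06,-0.11],np.float64(-0.88)],[[0.81,0.01,-0.1],np.float64(-0.88)],[[0.8,0.07,-0.11],np.float64(-0.88)],[[0.8,0.13,-0.1],np.float64(-0.88)]]
ends [ 0.5051 -0.1101  0.22  ] 80.97 7
```

Emit:
servo_tool(targets=[[[0.77,-0.24,-0.1],-0.88],[[0.79,-0.18,-0.11],-0.88],[[0.8,-0.12,-0.1],-0.88],[[0.8,-0.06,-0.11],-0.88],[[0.81,0.01,-0.1],-0.88],[[0.8,0.07,-0.11],-0.88],[[0.8,0.13,-0.1],-0.88],[[0,0,0],0],[[0,0,0],0]])

```text
clock: 12.0
position: [0.5046, -0.1097, 0.219]
tool_rot: [-3.141, 0.0, 1.414]
force: [-0.2, -0.6, -0.2]
grip_width: 0.0857
```

```bash
python3 - <<'E'
from h import *
import pickle
c=bot.get_calibration('wrist'); im=bot.grab_frame('wrist'); cv2.imwrite('pics/w11.png',im);pickle.dump(c,open('c11.pkl','wb'))
o=bot.observe();print(o['position'],o['tool_rot'])
k=blob(im,[(8,28)],(200,100,450,300),smin=90); r=cv2.minAreaRect(k); print(r)
b=cv2.boxPoints(r); w=cast(c,b,.069); print(w.round(4), w.mean(0))
t=cv2.imread('pics/t10.png'); k=blob(t,[(8,28)],(310,195,380,240)); r=cv2.minAreaRect(k); w=cast(bot.get_calibration('top'),cv2.boxPoints(r),.069); print('top',r,w.round(4),w.mean(0))
E
```

```text
[ 0.5045276  -0.11032933  0.21905603] [-3.14090979e+00  2.55806002e-04  1.41329785e+00]
((323.0, 147.0), (94.0, 38.0), 90.0)
[[ 0.5059 -0.0146  0.069 ]
 [ 0.5335 -0.019   0.069 ]
 [ 0.5235 -0.0877  0.069 ]
 [ 0.4943 -0.0831  0.069 ]] [ 0.51429922 -0.05109551  0.069     ]
top ((346.732421875, 217.69461059570312), (46.06094741821289, 12.684956550598145), 8.972626686096191) [[ 0.5093  0.0253  0.069 ]
 [ 0.5394  0.0207  0.069 ]
 [ 0.5221 -0.0861  0.069 ]
 [ 0.4921 -0.081   0.069 ]] [ 0.51572496 -0.0302513   0.069     ]
```

View pics/w11.png

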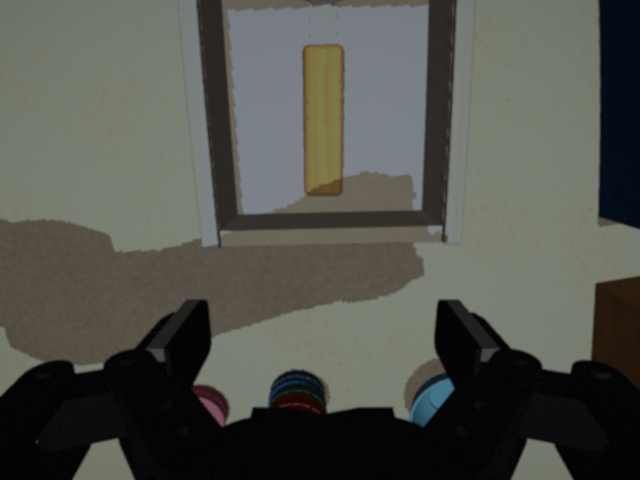

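```bash
python3 - <<'E'
from h import *
plan((.5142,-.052,.17),81); plan((.5142,-.052,.048),81,start=(.5142,-.052,.17,81))
E
```

```text
[[[0.59,0.0,0.49],np.float64(-0.0)],[[0.59,0.01,0.49],np.float64(-0.0)]]
ends [ 0.5143 -0.0521  0.1701] 80.98 2
[[[0.0,0.0,0.81],-0.0],[[0.0,0.0,0.82],-0.0],[[0.0,0.0,0.81],-0.0]]
ends [ 0.5142 -0.052   0.048 ] 81.0 3
```

Emit:
servo_tool(targets=[[[0.59,0,0.49],0],[[0.59,0.01,0.49],0],[[0,0,0.8],0],[[0,0,0.8],0],[[0,0,0.45],0],[[0,0,0],0],[[0,0,0],0]])

```text
clock: 12.92
position: [0.5149, -0.0523, 0.0686]
tool_rot: [3.141, 0.0, 1.413]
force: [-0.3, 0.5, -0.4]
grip_width: 0.0851
```

```bash
python3 - <<'E'
from h import *
o=bot.observe();print(o['position'],o['tool_rot'],o['force'])
im=bot.grab_frame('wrist'); cv2.imwrite('pics/w12.png',im)
E
```

```text
[ 0.51493653 -0.05232068  0.06864672] [3.14083537e+00 5.18080715e-05 1.41297805e+00] [-0.31116294  0.47955271 -0.38801432]
```

View pics/w12.png

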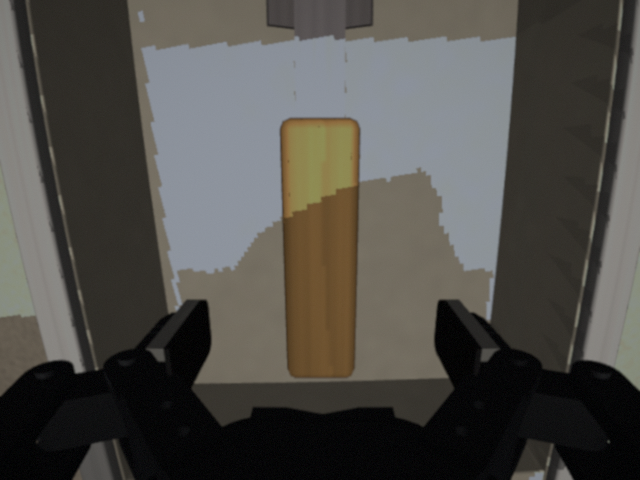

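Emit:
servo_tool(targets=[[[0,-0.01,0.25],0],[[0,0,0.14],0],[[0,0,0],0],[[0,0,0],0]])

```text
clock: 13.48
position: [0.5147, -0.0518, 0.0482]
tool_rot: [3.141, -0.0, 1.414]
force: [3.0, -0.0, 3.2]
grip_width: 0.0854
```

Emit:
servo_tool(targets=[[[0,0,0],0],[[0,0,0],0],[[0,0,0],0],[[0,0,0],0],[[0,0,0],0],[[0,0,0],0]], gripper=-1, newtons=20)

```text
clock: 14.22
position: [0.514, -0.0519, 0.0483]
tool_rot: [-3.141, 0.0, 1.414]
force: [-1.4, 0.8, 4.0]
grip_width: 0.0295
```

Emit:
servo_tool(targets=[[[0,0,-0.1],0],[[0,0,-0.2],0],[[0,0,-0.2],0],[[0,0,0],0],[[0,0,0],0]])

```text
clock: 14.85
position: [0.5141, -0.0519, 0.0733]
tool_rot: [3.141, 0.0, 1.414]
force: [-0.0, -0.6, -0.8]
grip_width: 0.0295
```

```bash
python3 - <<'E'
from h import *
o=bot.observe();print(o['position'],o['force'],o['moment'])
im=bot.grab_frame('wrist'); cv2.imwrite('pics/w13.png',im)
E
```

```text
[ 0.51409378 -0.0519471   0.07333353] [-0.0330045  -0.59988764 -0.77685225] [-0.09350209  0.0476104   0.06305606]
```

View pics/w13.png

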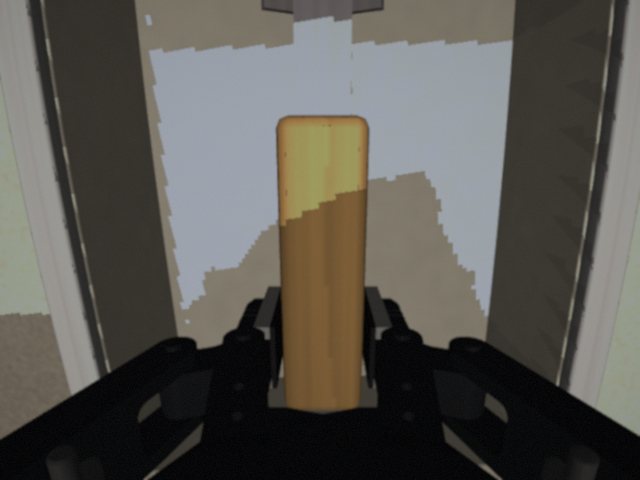

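Emit:
servo_tool(targets=[[[0,0,-0.2],0],[[0,0,-0.2],0],[[0,0,-0.1],0],[[0,0,0],0],[[0,0,0],0]])

```text
clock: 15.52
position: [0.514, -0.0519, 0.0982]
tool_rot: [-3.141, 0.0, 1.414]
force: [0.2, 0.6, -0.9]
grip_width: 0.0296
```

Emit:
servo_tool(targets=[[[0,0,-0.1],0],[[0,0,-0.05],0],[[0,0,0],0]])

```text
clock: 15.9
position: [0.5141, -0.0518, 0.1059]
tool_rot: [3.142, 0.0, 1.414]
force: [-0.5, 0.8, -1.8]
grip_width: 0.0295
```

```bash
python3 - <<'E'
from h import *
o=bot.observe();print(o['position'],o['force'],o['moment'])
im=bot.grab_frame('wrist'); cv2.imwrite('pics/w14.png',im)
E
```

```text
[ 0.51408805 -0.05183599  0.10593457] [-0.48334238  0.80715649 -1.84154036] [-0.04167116  0.09839258  0.0342576 ]
```

View pics/w14.png

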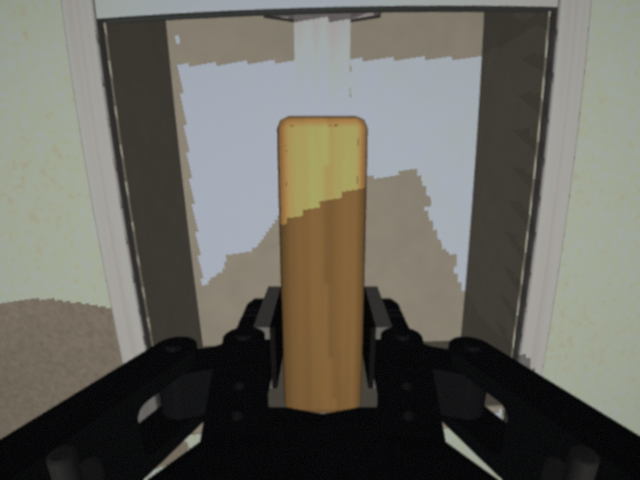

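Emit:
servo_tool(targets=[[[0,0,-0.08],0],[[0,0,-0.08],0],[[0,0,-0.08],0],[[0,0,0],0]])

```text
clock: 16.45
position: [0.5142, -0.052, 0.1181]
tool_rot: [3.141, 0.0, 1.414]
force: [-0.6, 0.0, -1.2]
grip_width: 0.0298
```

Emit:
servo_tool(targets=[[[0,0,-0.08],0],[[0,0,-0.08],0],[[0,0,-0.08],0],[[0,0,0],0]])

```text
clock: 16.95
position: [0.5142, -0.052, 0.1301]
tool_rot: [3.141, 0.0, 1.414]
force: [-0.1, -0.9, -1.7]
grip_width: 0.0293
```

```bash
python3 - <<'E'
from h import *
o=bot.observe();print(o['position'],o['force'],o['moment'])
im=bot.grab_frame('wrist'); cv2.imwrite('pics/w15.png',im)
t=bot.grab_frame('top'); cv2.imwrite('pics/t15.png',t)
E
```

```text
[ 0.51419818 -0.05196127  0.13012677] [-0.0923846  -0.90819306 -1.6600805 ] [-0.2132704   0.04580984 -0.02744973]
```

View pics/w15.png

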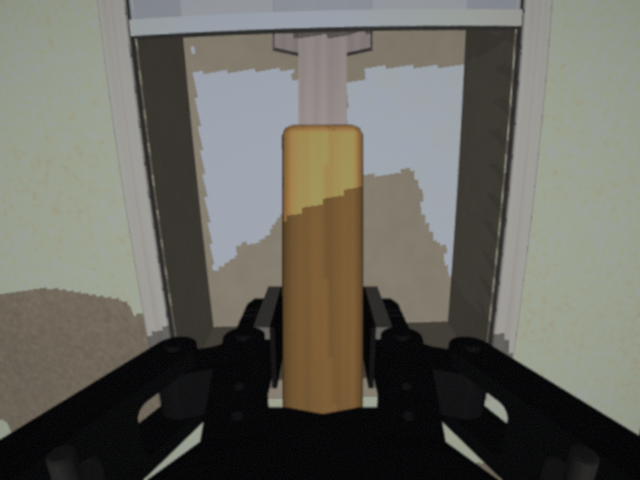

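View pics/t15.png

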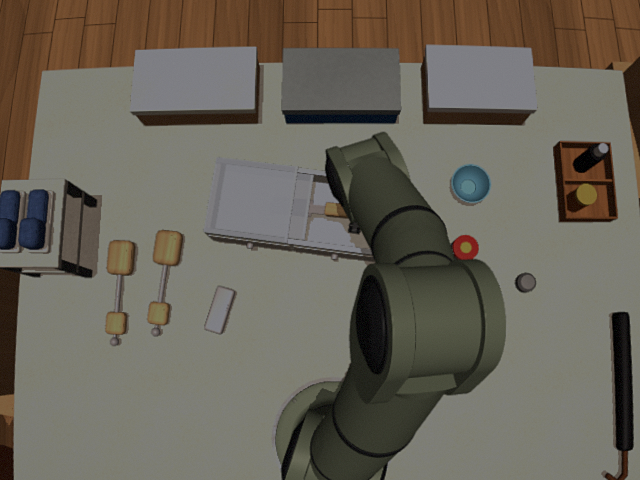

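Emit:
servo_tool(targets=[[[0,0,-0.08],0],[[0,0,-0.08],0],[[0,0,-0.08],0],[[0,0,-0.08],0],[[0,0,-0.08],0],[[0,0,-0.08],0],[[0,0,0],0]])

```text
clock: 17.92
position: [0.5142, -0.052, 0.1541]
tool_rot: [3.141, 0.0, 1.414]
force: [-0.4, -0.6, -1.2]
grip_width: 0.0293
```

```bash
python3 - <<'E'
from h import *
o=bot.observe();print(o['position'],o['force'],o['moment'])
im=bot.grab_frame('wrist'); cv2.imwrite('pics/w16.png',im)
t=bot.grab_frame('side'); cv2.imwrite('pics/s16.png',t)
E
```

```text
[ 0.5142039  -0.05202324  0.15410719] [-0.38288087 -0.63046445 -1.23018008] [-0.31859078  0.05293925  0.04069078]
```

View pics/w16.png

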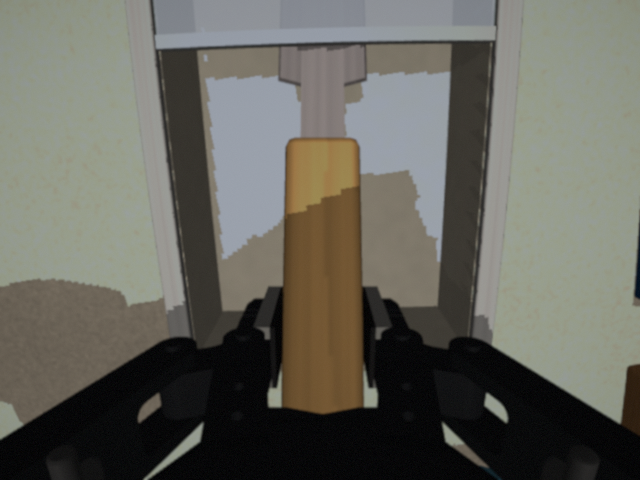

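View pics/s16.png

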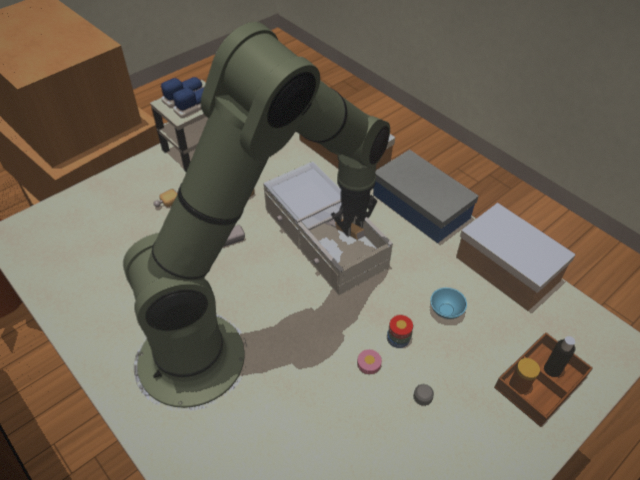

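Emit:
servo_tool(targets=[[[-0.2,0,-0.06],0],[[-0.3,0,-0.1],0],[[-0.3,0,-0.1],0],[[-0.3,0,-0.1],0],[[0,0,0],0]])

```text
clock: 18.65
position: [0.5054, -0.1078, 0.1722]
tool_rot: [3.141, 0.0, 1.411]
force: [0.3, -0.2, -1.4]
grip_width: 0.0293
```

```bash
python3 - <<'E'
from h import *
o=bot.observe();print(o['position'],o['force'],o['moment'])
im=bot.grab_frame('wrist'); cv2.imwrite('pics/w17.png',im)
E
```

```text
[ 0.50539525 -0.1078379   0.17220172] [ 0.26736181 -0.16107029 -1.37754134] [-0.01146922 -0.04504453 -0.01453827]
```

View pics/w17.png

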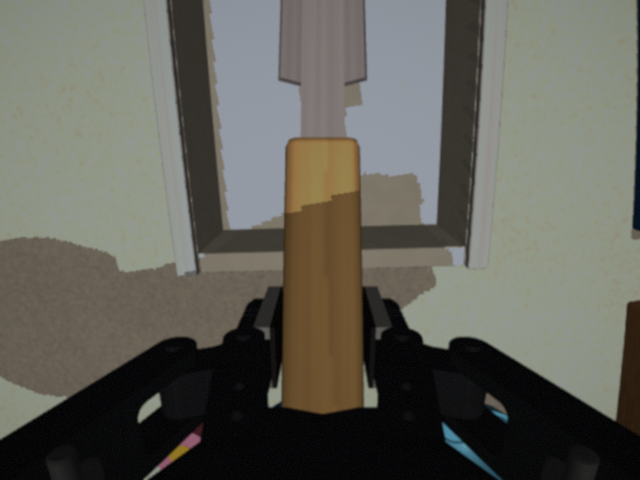

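Emit:
servo_tool(targets=[[[-0.3,0,-0.06],0],[[-0.3,0,-0.06],0],[[-0.3,0,-0.06],0],[[-0.3,0,-0.06],0],[[-0.3,0,-0.06],0],[[0,0,0],0],[[0,0,0],0]])

```text
clock: 19.58
position: [0.4938, -0.1798, 0.1868]
tool_rot: [-3.142, -0.0, 1.414]
force: [-0.1, -0.5, -1.4]
grip_width: 0.0293
```

```bash
python3 - <<'E'
from h import *
o=bot.observe();print(o['position'],o['force'],o['moment'])
im=bot.grab_frame('wrist'); cv2.imwrite('pics/w18.png',im)
t=bot.grab_frame('top'); cv2.imwrite('pics/t18.png',t)
cv2.imwrite('pics/t18c.png',cv2.convertScaleAbs(cv2.resize(t[140:320,190:510],(800,450),interpolation=cv2.INTER_CUBIC),alpha=1.4))
E
```

```text
[ 0.4938477  -0.17981688  0.18675307] [-0.09861868 -0.50899122 -1.40969599] [-0.07375468  0.01888181  0.01426676]
```

View pics/w18.png

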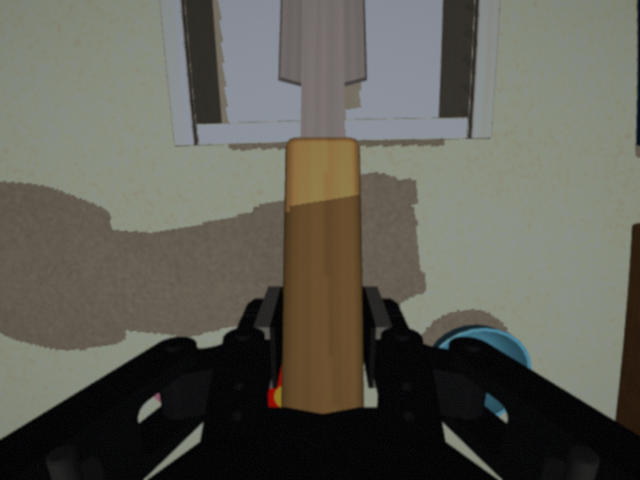

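View pics/t18c.png

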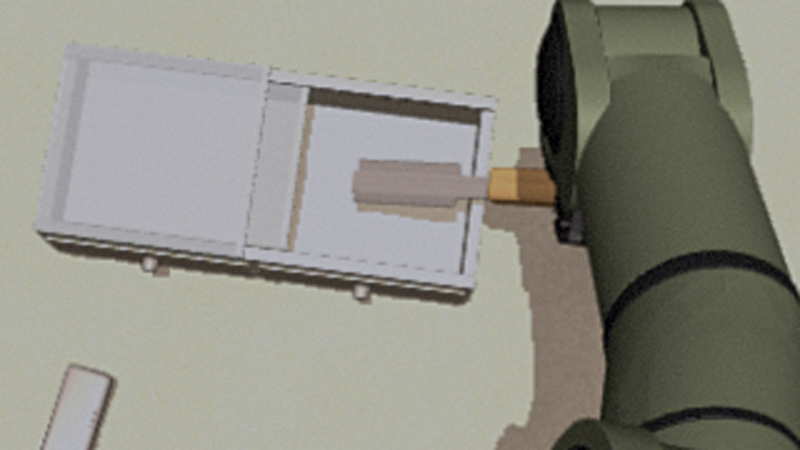

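Emit:
servo_tool(targets=[[[0,0,-0.2],0],[[0,0,-0.4],0],[[0,0,-0.4],0],[[0,0,-0.4],0],[[0,0,-0.4],0],[[0,0,-0.4],0],[[0,0,-0.3],0],[[0,0,-0.1],0],[[0,0,0],0],[[0,0,0],0],[[0,0,0],0],[[0,0,0],0]], newtons=35)

```text
clock: 21.18
position: [0.4937, -0.1802, 0.3165]
tool_rot: [-3.141, -0.0, 1.414]
force: [-0.0, -0.0, -1.3]
grip_width: 0.0291
```

```bash
python3 - <<'E'
from h import *
o=bot.observe();print(o['clock'],o['position'],o['force'],abs(o['qd']).max(),o['grip_width'])
im=bot.grab_frame('wrist'); cv2.imwrite('pics/w19.png',im)
t=bot.grab_frame('top'); cv2.imwrite('pics/t19.png',t)
s=bot.grab_frame('side'); cv2.imwrite('pics/s19.png',s)
c=bot.get_calibration('top')
k=blob(t,[(0,8),(172,179)],(440,225,490,275))
if k is not None: e=cv2.fitEllipse(k);print(e,cast(c,[e[0]],.066))
E
```

```text
21.175 [ 0.49368861 -0.18024295  0.31653865] [-0.00400939 -0.02239977 -1.34612904] 0.0034681973311196726 0.02911575914542078
```

View pics/t19.png

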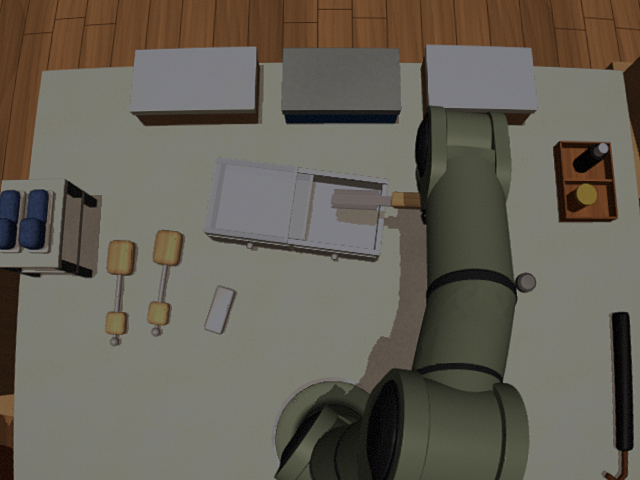

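View pics/s19.png

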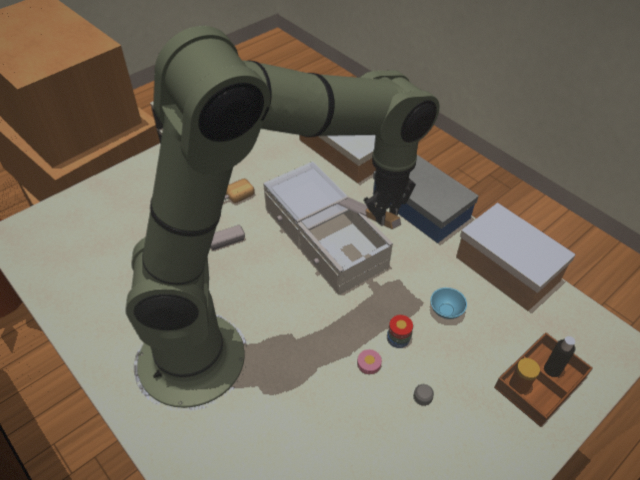

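View pics/w19.png

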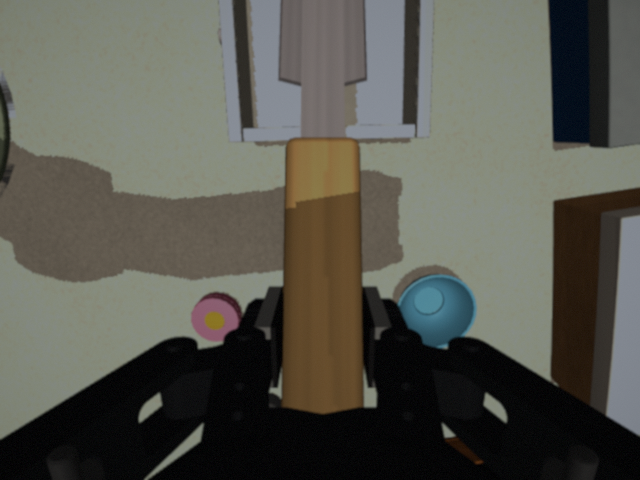

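```bash
python3 - <<'E'
from h import *
c=bot.get_calibration('top')
for th in (15,20,25,30,35):
    t=np.radians(th); X=np.array([.4937,-.1802,.325])+.217*np.array([.157*np.cos(t),.988*np.cos(t),-np.sin(t)]); print(th,X.round(3),proj(c,X).round(1))
print(cast(c,[(307/2.5+190,(88/2.5)+140),(292/2.5+190,250/2.5+140)],.108).round(4))
o=bot.observe();print(o['position'],abs(o['qd']).max(),o['grip_width'])
bot.job_done()
E
```

```text
15 [0.527 0.027 0.269] [[321.1 191.7]]
20 [0.526 0.021 0.251] [[324.  194.3]]
25 [0.525 0.014 0.233] [[327.5 196.9]]
30 [0.523 0.005 0.217] [[331.6 199.5]]
35 [ 0.522 -0.005  0.201] [[336.3 202. ]]
[[0.6079 0.0486 0.108 ]
 [0.4557 0.0615 0.108 ]]
[ 0.49376739 -0.18024544  0.31671311] 0.0017656505060689373 0.029264841408714007
the job is handed in; nothing more can be done
```

I set the red tin on the green and blue pile and let go of it. I then took the shoehorn by its handle, tilted it, drew it out past the door, lifted it and handed the job in at about 21 s of the 54 s.

**How it went**
- **Tilting:** the tool cannot tilt, so I gripped the handle lightly at 20 N and lifted. The blade came up under the door's edge, and the shoehorn turned in the grip to about 30°. The force readings showed only 1–2 N during this.
- **Drawing out:** I pulled it out diagonally, then lifted it straight up and raised the grip to 35 N.

**Last checks**
- **Red tin:** after release, the top camera put it within about 2 mm of the green tin's earlier position, and the blue tin lined up beneath within a couple of millimetres. The two cameras differed by about 3 mm on absolute positions. In the last top view the arm hid the pile, so the re-measurement there failed. The side view still showed the pile standing.
- **Door:** its edge measured within a few mm of the start, which is about the camera error, and looked unmoved in the top view.
- **Shoehorn:** still gripped and at rest, with the blade tip at about z 0.217 m and the handle end higher. That puts the tip 10 cm above the 117 mm cabinet.
- **Other things:** they looked unmoved in the pictures, but I did not measure them.

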